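# Work the jammed wedge out from under the bench refractometer

## Robot

A 7-joint arm with a two-finger parallel gripper is mounted at the origin on the work surface. World frame = base frame: x ahead of the robot, y to its left, z up, the work surface at z = 0. Lengths are in m, angles in rad, forces in N, time in s.
With the tool pointing down it reaches from about 0.425 to 0.95 m from the base axis. Payload 4.7 kg.
Tool frame: the origin (TCP) lies midway between the tips of the shut fingers; the grasp point (between the pads) lies 19 mm behind it (bot.pinch_z is the distance from the TCP to the grasp point, in m); z points along the fingers, y is the line along which they close (so a half turn about z gives the same grasp; the last joint's range is limited). The gripper opens to 87 mm and grips with 3 to 60 N. Pads are 19 mm wide; open, the fingers measure 117 mm over their backs; the gripper's body (75 mm by 190 mm) begins 51 mm behind the grasp point.
Start: joints at [-1.25, 0.469, -0.049, 1.532, 0.024, 1.141, -0.082], TCP at [0.231, 0.634, 0.223] pointing down, gripper open.
Joint ranges: [-2.59, 2.59], [-0.33, 1.99], [-1.39, 1.29], [0.1, 2.45], [-1.04, 4.18], [0.21, 1.99], [-2.66, 2.66]. Speed limits (rad/s): [2.57, 2.57, 3.14, 3.14, 3.14, 3.14, 3.14].

## Interface

Orientations are given as a unit quaternion [w, x, y, z].
In Python, from rig import bot gives the robot as it stands.
- The arm moves only by the tool servo_tool, never from a script. Its argument "deltas" is a list that holds one entry, the list of rows, each a list of 7 numbers: the turn, a rotation vector about the world's x, y, z in degrees, then the shift along the world's x, y, z in m, then the opening in per cent of the stroke, from 0 (shut) to 100 (fully open). A call has exactly 5 rows; each row is the pose to reach, as a shift and turn from the pose commanded when the call began; what a row does not reach only later rows make up. A row lasts 1/10 s, in which the tool goes at most 50 mm and 8.59 degrees, less where a joint would pass 70% of its speed; a pose out of reach is approached as far as the arm can. A call with a gripper value outside its range is refused whole. The fingers move at their own pace and stop on an object; "force" is the grip in N (left out, the last holds). Time passes only in rows, so rows that repeat a pose let the fingers close, or fill a call up. It gives the time, the measured TCP pose, the force, the opening and the grip force at its end, in the units of the state.
- bot.read_state(): the state, without advancing time (a new reading comes with each control period).
- bot.grab_frame(name): name is "side" or "top"; returns the picture (400x640x3 uint8, red, green, blue); there is no depth.
- bot.camera_model(name): a dict with "intrinsics" (3x3 intrinsics, pixels), "world_from_camera" (4x4, takes a point from camera to world coordinates). Camera axes: x right, y down, z forward; pixel columns grow to the right and rows downward; lengths in m; the calibration is good to about 2 mm. A picture is of the moment at which its call begins. camera_model takes no time and is no camera call.
- bot.hand_in(): hands the job in; it is judged then, once.
The state is a dict: "t": time; "q": joint angles; "joint_vel": joint speeds; "joint_torque": joint torques, N m; "tool_pos": TCP position; "tool_rot": TCP orientation; "contact_force": force on the tool from outside, world axes, zero at the start; "wrist_torque": the same for the moment, N m; "opening": opening from 0.0 (shut) to 1.0 (fully open); "grip_force": force on a finger pad.
Only numpy, scipy, OpenCV 4.12 (cv2) and the standard library are available. Lean on these libraries where they do the work, as an engineer would, in place of code of your own. Each camera call takes 0.05 s, during which the arm holds its last target. There are 200 camera calls.

## Task

A wooden wedge is jammed under the front foot of the bench refractometer. Hold it by its thick end and rock it loose while the foot still rests on it, swinging the thick end about 20 mm to each side: first away from the robot base, then towards it, then away once more; then slide it out so that the refractometer settles on its own foot, and lay the wedge flat on its base in the steel tray. Do not lift the refractometer, and leave the other, loose wedge alone.

Things in the scene. Friction and masses are not known exactly. Their poses are not given: they have to be found in the camera images.
- wedge: jammed wooden wedge, 150 long, 36 wide, 60 g, base on the counter; height falls evenly from 31 at the thick end to 3 at the thin end. Origin: middle of the base's edge at the thick end; x along it to the thin end, z up. The foot presses on it about 105 from the thick end with some 10 N (straight pull: 8 to 15 N); it swings about there. Grip across the 36, 10 to 25 from the thick end. All mm
- front_foot (a point): underside of the refractometer's front foot, a rubber bar 44 mm wide, 20 thick, 12 mm behind the front face. Height 0 when down on the counter, about 11 mm now. x points to the rear (body 130 wide, 260 long, 330 high; it rocks on a rear foot bar fixed 220 mm behind), the wedge sticks out towards -x. y points to the side away from the robot base
- tray: shallow steel tray fixed to the counter, 180 mm (x) by 250 mm (y), 28 mm high, walls and floor 3 mm thick, open at the top. Origin: centre of its underside
- spare_wedge: second wedge of the same wood and size, lying loose on the counter, not under anything; to be left alone. Origin and axes as the jammed wedge's
Not all that is in view belongs to the job. What is shaped like the wedge but blue or white is not meant.

How it is judged:
On the way, in this order (a step that is already met when the one before it is completed fails the run):
1. the thick end is swung away from the robot base, at least 9 mm off the foot's centre line, while the foot still rests on the wedge (y of wedge in the frame of front_foot above 0.009 m and height (world z) of front_foot above 0.003 m), for 0.05 s.
2. then it is swung towards the robot base, at least 9 mm off the centre line, the foot still on the wedge (y of wedge in the frame of front_foot below -0.009 m and height (world z) of front_foot above 0.003 m), for 0.05 s.
3. then away again, at least 9 mm off the centre line, the foot still on the wedge (all of step 1), for 0.05 s.
At the end, for the whole second after the job is handed in: The jammed wedge lies at rest in the tray, its base flat on the tray's floor (within 10 degrees and 9 mm), and the refractometer's front foot is down on the counter (within 3 mm) (x of wedge in the frame of tray between -0.085 and 0.085 m and y of wedge in the frame of tray between -0.12 and 0.12 m and z of wedge in the frame of tray below 0.012 m and angle between wedge's own z axis and vertical below 0.17 rad and linear speed of wedge below 0.02 m/s and height (world z) of front_foot below 0.003 m); the robot touches nothing.
It fails at once if the refractometer's front is lifted: its foot more than 22 mm above the counter (height (world z) of front_foot above 0.022 m).
It fails at once if the spare wedge is moved by more than 20 mm (distance of spare_wedge from where it was at the start of the episode above 0.02 m).
It also fails if it takes over 45 s, if anything falls off the work surface, if the arm or the gripper's body presses on something with over 40 N, if the wrist force passes 120 N, or if a joint passes its speed limit or range.

## Working session

There is one attempt and no reset: what is moved stays moved. The work goes in short steps, Python scripts to look and compute and a tool call to move; the robot and the scene stay as the last step left them, time stands still between calls to the robot, and variables do not carry over. Pictures are saved under pics/ and viewed, at most 10 in all, crops included, and the job is handed in when it is done.

Besides the shell and the picture viewer there is one more tool, called after "Call:" as name(argument=value, ...), one argument or row to a line, values as JSON. servo_tool: Moves the arm, as the interface text tells. Its arguments: {"type":"object","properties":{"deltas":{"type":"array","items":{"type":"array","items":{"type":"array","items":{"type":"number"}}}},"force":{"type":"number"}},"required":["deltas"]}

```bash
mkdir -p pics; cat > h.py <<'E'
from rig import bot
import numpy as np, cv2
def ray(cam,u,v,z):
    m=bot.camera_model(cam);K=np.array(m["intrinsics"]);T=np.array(m["world_from_camera"])
    d=T[:3,:3]@np.linalg.solve(K,[u,v,1]);o=T[:3,3]
    return o+d*(z-o[2])/d[2]
def proj(cam,p):
    m=bot.camera_model(cam);K=np.array(m["intrinsics"]);T=np.linalg.inv(np.array(m["world_from_camera"]))
    c=K@(T[:3,:3]@np.array(p)+T[:3,3]);return c[:2]/c[2]
def save(cam,name,crop=None,s=1):
    im=bot.grab_frame(cam)[:,:,::-1]
    if crop: x0,y0,x1,y1=crop; im=im[y0:y1,x0:x1]
    cv2.imwrite('pics/'+name,cv2.resize(im,None,fx=s,fy=s,interpolation=cv2.INTER_CUBIC))
E
python3 - <<'E'
from h import *
save('top','top0.png');save('side','side0.png')
for c in('top','side'):
    print(np.round(bot.camera_model(c)["world_from_camera"],3).tolist(),np.round(bot.camera_model(c)["intrinsics"],1).tolist())
print(bot.read_state()['t'],bot.read_state()['tool_rot'],bot.pinch_z)
E
```

```text
[[-0.026, -0.983, 0.183, 0.29], [-1.0, 0.028, 0.007, 0.02], [-0.012, -0.183, -0.983, 1.038], [0.0, 0.0, 0.0, 1.0]] [[425.7, 0.0, 317.2], [0.0, 425.7, 197.1], [0.0, 0.0, 1.0]]
[[-0.997, -0.051, 0.066, 0.45], [-0.083, 0.689, -0.72, 0.701], [-0.009, -0.723, -0.691, 0.683], [0.0, 0.0, 0.0, 1.0]] [[446.5, 0.0, 320.1], [0.0, 446.5, 199.6], [0.0, 0.0, 1.0]]
0.1 [-1.07887406e-04  1.73988282e-01  9.84747344e-01 -8.57391131e-04] 0.0187
```

View pics/top0.png

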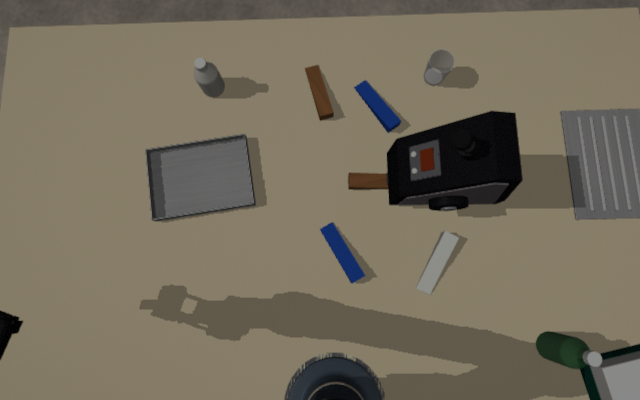

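View pics/side0.png

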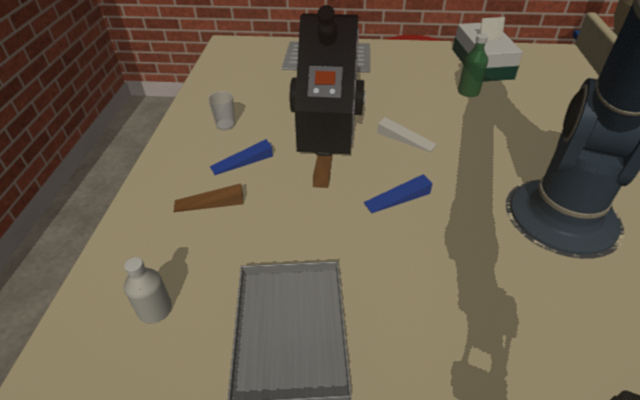

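The top view shows two brown wedges: (368,181), sticking out from under the refractometer, and (319,92), lying loose. The blue ones at (378,106) and (342,253) and the white one at (437,262) are decoys. The one at (368,181) fits, because it goes under the front face. The tray is at (201,178). I'll confirm in an enlarged crop.

```bash
python3 - <<'E'
from h import *
a=bot.grab_frame('top')[130:230,330:430,::-1];b=bot.grab_frame('side')[120:220,270:370,::-1]
cv2.imwrite('pics/c1.png',np.hstack([cv2.resize(i,(400,400),interpolation=cv2.INTER_CUBIC) for i in(a,b)]))
for u,v in[(147,150),(246,137),(255,207),(153,219)]: print('tray',ray('top',u,v,.028).round(4))
for u,v in[(307,68),(320,66),(333,116),(320,119)]: print('spare',ray('top',u,v,.015).round(4))
E
```

```text
tray [0.6085 0.4455 0.028 ]
tray [0.6347 0.2    0.028 ]
tray [0.4579 0.1775 0.028 ]
tray [0.4356 0.4228 0.028 ]
spare [0.8214 0.0447 0.015 ]
spare [0.8259 0.0109 0.015 ]
spare [ 0.6881 -0.0183  0.015 ]
spare [0.6811 0.0149 0.015 ]
```

View pics/c1.png

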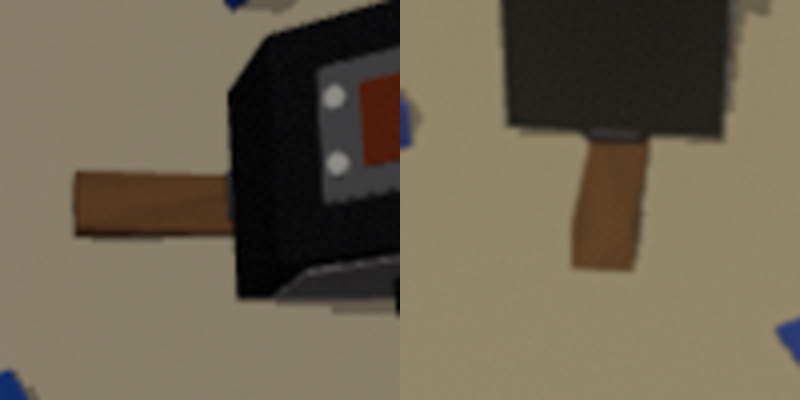

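The left crop shows the brown wedge's thick end, with top corners at about (349,173) and (349,188.5) in the top view. It goes under the black front face at column 388. The right crop shows the rubber foot resting on it, and the thick-end base corners at about (313,187) and (328,187.5) in the side view. This is the jammed wedge.

```bash
python3 - <<'E'
from h import *
for c,u,v,z in[('top',348.7,173,.031),('top',348.7,188.6,.031),('top',387.5,174.3,.014),('top',388.7,188.3,.014),
 ('side',313,186.8,0),('side',328.3,187.4,0),('side',313.8,176,.031),('side',330,176,.031),('side',317,155.5,.012),('side',332,155.5,.012),
 ('side',397-0,151,0),('side',416-0,155,0),('side',270+27,151.5,.012),('side',270+81,154.5,.012)]:
  print(c,u,v,ray(c,u,v,z).round(4))
s=bot.read_state();print(s['t'],s['tool_pos'],s['opening'])
from scipy.spatial.transform import Rotation as R
print(R.from_quat(np.roll(s['tool_rot'],-1)).as_matrix().round(3))
E
```

```text
top 348.7 173 [ 0.5347 -0.051   0.031 ]
top 348.7 188.6 [ 0.496  -0.0495  0.031 ]
top 387.5 174.3 [ 0.5328 -0.1477  0.014 ]
top 388.7 188.3 [ 0.4975 -0.1486  0.014 ]
side 313 186.8 [ 0.5348 -0.0515  0.    ]
side 328.3 187.4 [ 0.4998 -0.052   0.    ]
side 313.8 176 [ 0.5325 -0.0533  0.031 ]
side 330 176 [ 0.4964 -0.056   0.031 ]
side 317 155.5 [ 0.5343 -0.1517  0.012 ]
side 332 155.5 [ 0.498  -0.1543  0.012 ]
side 397 151 [ 0.3386 -0.1992  0.    ]
side 416 155 [ 0.2927 -0.1864  0.    ]
side 297 151.5 [ 0.5846 -0.1639  0.012 ]
side 351 154.5 [ 0.4523 -0.1615  0.012 ]
0.2 [0.23119183 0.63381392 0.22189739] 0.9957727258061679
[[-0.939  0.343 -0.   ]
 [ 0.343  0.939 -0.001]
 [-0.    -0.001 -1.   ]]
```

Call:
servo_tool(
  deltas=[
    [[0,0,-6,0.026,-0.04,0,100],[0,0,-12,0.052,-0.08,0,100],[0,0,-18,0.078,-0.12,0,100],[0,0,-24,0.104,-0.16,0,100],[0,0,-30,0.13,-0.2,0,100]],
  ],
  force=40,
)

```text
t: 0.7
tool_pos: [0.362, 0.4323, 0.2226]
tool_rot: [-0.0, 0.425, 0.905, 0.0]
contact_force: [1.1, 0.8, 0.4]
opening: 1.003
grip_force: 0.0
```

Call:
servo_tool(
  deltas=[
    [[0,0,-6,0.02,-0.045,0,100],[0,0,-12,0.04,-0.09,0,100],[0,0,-18,0.06,-0.135,0,100],[0,0,-24,0.08,-0.18,0,100],[0,0,-30,0.1,-0.22,0,100]],
  ],
)

```text
t: 1.2
tool_pos: [0.4617, 0.2116, 0.2227]
tool_rot: [-0.0, 0.645, 0.764, 0.0]
contact_force: [-0.1, 0.3, -0.4]
opening: 0.998
grip_force: 0.0
```

Call:
servo_tool(
  deltas=[
    [[0,0,-2,0.01,-0.045,0,100],[0,0,-4,0.02,-0.09,0,100],[0,0,-6,0.03,-0.135,0,100],[0,0,-8,0.04,-0.18,0,100],[0,0,-10,0.05,-0.22,0,100]],
  ],
)

```text
t: 1.7
tool_pos: [0.5113, -0.0082, 0.2228]
tool_rot: [0.0, 0.708, 0.706, 0.0]
contact_force: [-0.4, 0.9, 0.4]
opening: 1.0
grip_force: 0.0
```

Call:
servo_tool(
  deltas=[
    [[0,0,0,0.004,-0.02,-0.03,100],[0,0,0,0.004,-0.04,-0.07,100],[0,0,0,0.004,-0.056,-0.11,100],[0,0,0,0.004,-0.056,-0.14,100],[0,0,0,0.004,-0.056,-0.15,100]],
  ],
)

```text
t: 2.2
tool_pos: [0.513, -0.0621, 0.0698]
tool_rot: [-0.002, 0.708, 0.706, -0.002]
contact_force: [-0.8, 0.5, 0.2]
opening: 1.002
grip_force: 0.0
```

```bash
python3 - <<'E'
from h import *
a=bot.grab_frame('top')[80:280,250:450,::-1];b=bot.grab_frame('side')[50:250,220:420,::-1]
cv2.imwrite('pics/c2.png',np.hstack([cv2.resize(i,(400,400),interpolation=cv2.INTER_CUBIC) for i in(a,b)]))
E
```

```text
(no output)
```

View pics/c2.png

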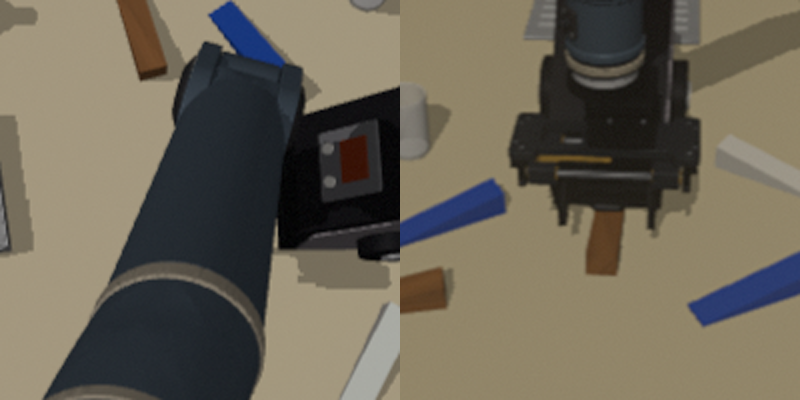

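The gripper's wide side runs across the wedge, its open fingers straddle the thick end, and it clears the front face. Descending and closing now.

Call:
servo_tool(
  deltas=[
    [[0,0,0,0,0,-0.03,100],[0,0,0,0,0,-0.055,100],[0,0,0,0,0,-0.064,100],[0,0,0,0,0,-0.068,100],[0,0,0,0,0,-0.068,100]],
  ],
)

```text
t: 2.8
tool_pos: [0.5163, -0.0617, 0.0055]
tool_rot: [0.001, 0.707, 0.707, 0.001]
contact_force: [0.0, 0.0, -0.2]
opening: 0.998
grip_force: 0.0
```

Call:
servo_tool(
  deltas=[
    [[0,0,0,0,0,0,30],[0,0,0,0,0,0,30],[0,0,0,0,0,0,30],[0,0,0,0,0,0,30],[0,0,0,0,0,0,30]],
  ],
)

```text
t: 3.3
tool_pos: [0.5154, -0.0618, 0.0047]
tool_rot: [0.0, 0.707, 0.707, 0.0]
contact_force: [-0.1, -0.0, -0.3]
opening: 0.63
grip_force: 0.0
```

Call:
servo_tool(
  deltas=[
    [[0,0,0,0,-0.005,0,55],[0,0,0,0,-0.005,0,30],[0,0,0,0,-0.005,0,30],[0,0,0,0,-0.005,0,30],[0,0,0,0,-0.005,0,30]],
  ],
  force=40,
)

```text
t: 3.8
tool_pos: [0.5163, -0.0669, 0.0047]
tool_rot: [0.001, 0.707, 0.707, 0.0]
contact_force: [3.0, -0.2, -2.8]
opening: 0.412
grip_force: 40.0
```

Call:
servo_tool(
  deltas=[
    [[0,0,0,0,0,0,30],[0,0,0,0,0,0,30],[0,0,0,0,0,0,30],[0,0,0,0,0,0,30],[0,0,0,0,0,0,30]],
  ],
)

```text
t: 4.3
tool_pos: [0.5163, -0.0669, 0.0047]
tool_rot: [0.001, 0.707, 0.707, 0.001]
contact_force: [5.2, 0.5, -4.1]
opening: 0.412
grip_force: 40.0
```

Call:
servo_tool(
  deltas=[
    [[0,0,-2.2,0.0034,-0.0001,0,30],[0,0,-4.4,0.0068,-0.0003,0,30],[0,0,-6.6,0.0102,-0.0006,0,30],[0,0,-8.8,0.0136,-0.001,0,30],[0,0,-11,0.017,-0.0016,0,30]],
  ],
)

```text
t: 4.8
tool_pos: [0.5305, -0.0669, 0.0047]
tool_rot: [-0.003, 0.773, 0.635, -0.001]
contact_force: [-3.1, 4.3, 8.5]
opening: 0.41
grip_force: 40.0
```

Call:
servo_tool(
  deltas=[
    [[0,0,0,0,0,0,30],[0,0,0,0,0,0,30],[0,0,2.2,-0.0034,0.0006,0,30],[0,0,4.4,-0.0068,0.001,0,30],[0,0,6.6,-0.0102,0.0013,0,30]],
  ],
)

```text
t: 5.3
tool_pos: [0.5219, -0.0667, 0.0047]
tool_rot: [-0.0, 0.734, 0.679, 0.0]
contact_force: [1.4, 1.7, 1.8]
opening: 0.412
grip_force: 40.0
```

Call:
servo_tool(
  deltas=[
    [[0,0,3.3,-0.0051,0.0003,0,30],[0,0,6.6,-0.0102,0.0002,0,30],[0,0,9.9,-0.0153,-0.0001,0,30],[0,0,13.2,-0.0204,-0.0007,0,30],[0,0,15.4,-0.0238,-0.0013,0,30]],
  ],
)

```text
t: 5.8
tool_pos: [0.4987, -0.068, 0.0047]
tool_rot: [0.0, 0.635, 0.772, 0.001]
contact_force: [2.2, 2.8, 0.7]
opening: 0.406
grip_force: 40.0
```

Call:
servo_tool(
  deltas=[
    [[0,0,0,0,0,0,30],[0,0,0,0,0,0,30],[0,0,0,0,0,0,30],[0,0,0,0,0,0,30],[0,0,0,0,0,0,30]],
  ],
)

```text
t: 6.3
tool_pos: [0.4982, -0.0681, 0.0047]
tool_rot: [-0.0, 0.636, 0.772, -0.0]
contact_force: [0.3, 3.8, 4.4]
opening: 0.409
grip_force: 40.0
```

```bash
python3 - <<'E'
from h import *
a=bot.grab_frame('top')[80:280,250:450,::-1];b=bot.grab_frame('side')[100:200,270:370,::-1]
cv2.imwrite('pics/c3.png',np.hstack([cv2.resize(i,(400,400),interpolation=cv2.INTER_CUBIC) for i in(a,b)]))
E
```

```text
(no output)
```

View pics/c3.png

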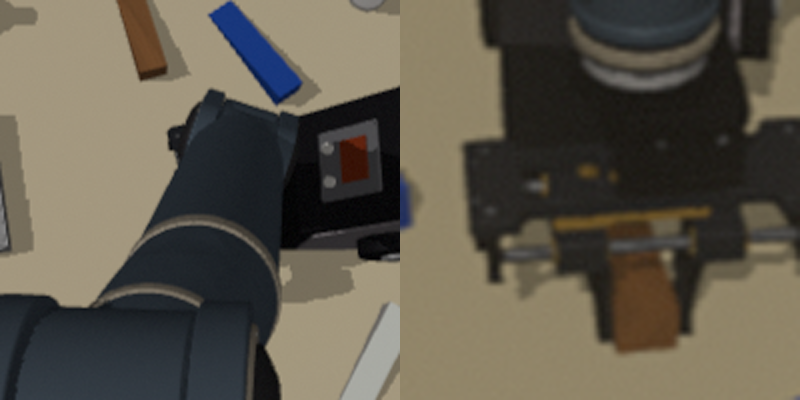

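The wedge has turned with the gripper, its thick end now towards the base (right crop, about (644,330)), and the grip is firm. The refractometer has not moved. Swinging away again.

Call:
servo_tool(
  deltas=[
    [[0,0,-4.4,0.0068,0.001,0,30],[0,0,-8.8,0.0136,0.0015,0,30],[0,0,-13.2,0.0204,0.0015,0,30],[0,0,-17.6,0.0272,0.001,0,30],[0,0,-22,0.034,0,0,30]],
  ],
)

```text
t: 6.9
tool_pos: [0.5286, -0.0675, 0.0047]
tool_rot: [-0.004, 0.773, 0.634, -0.002]
contact_force: [-8.8, 6.0, 16.8]
opening: 0.412
grip_force: 40.0
```

Call:
servo_tool(
  deltas=[
    [[0,0,0,0,0,0,30],[0,0,0,0,0,0,30],[0,0,0,0,0,0,30],[0,0,0,0,0,0,30],[0,0,0,0,0,0,30]],
  ],
)

```text
t: 7.4
tool_pos: [0.5295, -0.0676, 0.0047]
tool_rot: [-0.003, 0.774, 0.634, -0.001]
contact_force: [-6.2, 5.3, 13.1]
opening: 0.406
grip_force: 40.0
```

```bash
python3 - <<'E'
from h import *
b=bot.grab_frame('side')[100:220,250:400,::-1]
cv2.imwrite('pics/c4.png',cv2.resize(b,None,fx=4,fy=4,interpolation=cv2.INTER_CUBIC))
E
```

```text
(no output)
```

View pics/c4.png

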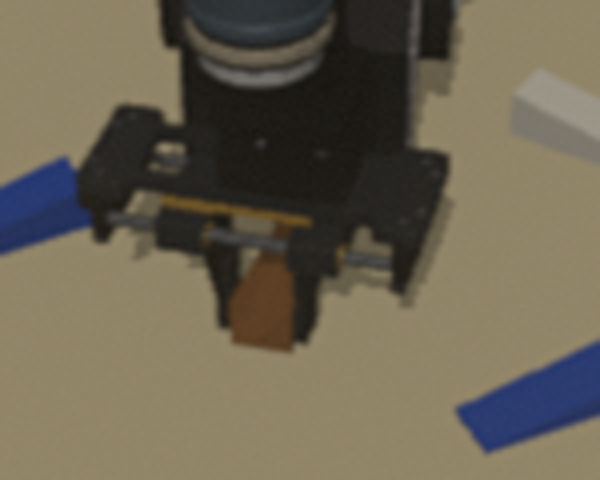

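```bash
python3 - <<'E'
from h import *
for n,u,v,z in[('now',308,185.8,0),('now',323.2,187.6,0),('toward',270+53.3,188,0),('toward',270+69,186.7,0),('body',297,151.5,.03),('body',351,154.5,.03),('bodytop',320+0,0,.3)]:
  print(n,ray('side',u,v,z).round(4))
s=bot.read_state();print(s['contact_force'].round(1),s['wrist_torque'].round(2),s['q'].round(2),s['joint_torque'].round(1))
E
```

```text
now [ 0.5465 -0.054   0.    ]
now [ 0.5114 -0.0505  0.    ]
toward [ 0.511  -0.0491  0.    ]
toward [ 0.4757 -0.0561  0.    ]
body [ 0.581  -0.1407  0.03  ]
body [ 0.4522 -0.1384  0.03  ]
bodytop [ 0.5424 -0.3687  0.3   ]
[-5.3  5.  13. ] [ 0.97  1.24 -0.58] [-0.28  0.57  0.43  2.06 -0.42  0.6   0.24] [  1.9 -37.6   6.8 -14.1   0.8  -2.    0.6]
```

Measured offsets of the thick end are about -23 mm towards the base and +12 mm away. The away margin is thin, so I'll swing further out.

Call:
servo_tool(
  deltas=[
    [[0,0,-1,0.002,-0.0003,0,30],[0,0,-2,0.004,-0.0007,0,30],[0,0,-3,0.006,-0.001,0,30],[0,0,-4,0.008,-0.0014,0,30],[0,0,-4,0.008,-0.0014,0,30]],
  ],
)

```text
t: 7.95
tool_pos: [0.5347, -0.0683, 0.0047]
tool_rot: [-0.006, 0.794, 0.608, -0.003]
contact_force: [-11.8, 6.4, 21.1]
opening: 0.41
grip_force: 40.0
```

```bash
python3 - <<'E'
from h import *
a=bot.grab_frame('top')[80:200,270:420,::-1];b=bot.grab_frame('side')[120:200,270:370,::-1]
b=cv2.resize(b,(500,400),interpolation=cv2.INTER_CUBIC)
cv2.imwrite('pics/c5.png',b)
s=bot.read_state();print(s['contact_force'].round(1),s['wrist_torque'].round(2),s['tool_pos'])
E
```

```text
[-10.9   6.6  21.1] [ 1.18  2.6  -0.03] [ 0.53469647 -0.06830612  0.00474372]
```

View pics/c5.png

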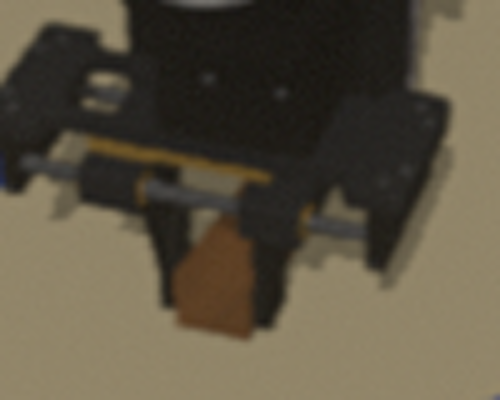

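Call:
servo_tool(
  deltas=[
    [[0,0,5.2,-0.0084,0.0016,0,30],[0,0,10.4,-0.0168,0.0026,0,30],[0,0,15.6,-0.0252,0.003,0,30],[0,0,20.8,-0.0336,0.0024,0,30],[0,0,26,-0.042,0.0014,0,30]],
  ],
)

```text
t: 8.55
tool_pos: [0.4991, -0.0685, 0.0047]
tool_rot: [0.001, 0.636, 0.772, 0.001]
contact_force: [4.2, 2.2, 1.0]
opening: 0.416
grip_force: 40.0
```

Call:
servo_tool(
  deltas=[
    [[0,0,0,0,0,0,30],[0,0,0,0,0,0,30],[0,0,-5.2,0.0084,0.001,0,30],[0,0,-10.4,0.0168,0.0016,0,30],[0,0,-15.6,0.0252,0.0012,0,30]],
  ],
)

```text
t: 9.05
tool_pos: [0.5199, -0.067, 0.0046]
tool_rot: [-0.004, 0.737, 0.676, -0.002]
contact_force: [-9.3, 3.0, 16.2]
opening: 0.411
grip_force: 40.0
```

Call:
servo_tool(
  deltas=[
    [[0,0,-5.2,0.0084,-0.001,0,30],[0,0,-10.4,0.0168,-0.0026,0,30],[0,0,-10.4,0.0168,-0.0026,0,30],[0,0,-10.4,0.0168,-0.0026,0,30],[0,0,-10.4,0.0168,-0.0026,0,30]],
  ],
)

```text
t: 9.55
tool_pos: [0.5364, -0.0687, 0.0047]
tool_rot: [-0.004, 0.796, 0.605, -0.002]
contact_force: [-7.9, 4.9, 15.1]
opening: 0.412
grip_force: 40.0
```

Call:
servo_tool(
  deltas=[
    [[0,0,5,-0.0083,0.0015,0,30],[0,0,10,-0.0167,0.0025,0,30],[0,0,15,-0.025,0.003,0,30],[0,0,15,-0.025,0.008,0,30],[0,0,15,-0.025,0.015,0,30]],
  ],
)

```text
t: 10.05
tool_pos: [0.5151, -0.0613, 0.0046]
tool_rot: [0.003, 0.71, 0.704, -0.002]
contact_force: [0.4, -13.5, 0.5]
opening: 0.409
grip_force: 40.0
```

Call:
servo_tool(
  deltas=[
    [[0,0,0,0,0.01,0,30],[0,0,0,0,0.02,0,30],[0,0,0,0,0.03,0,30],[0,0,0,0,0.04,0,30],[0,0,0,0,0.05,0,30]],
  ],
)

```text
t: 10.55
tool_pos: [0.515, -0.0092, 0.0046]
tool_rot: [0.001, 0.711, 0.704, -0.002]
contact_force: [0.0, -2.9, 3.9]
opening: 0.412
grip_force: 40.0
```

Call:
servo_tool(
  deltas=[
    [[0,0,0,0,0.015,0,30],[0,0,0,0,0.03,0,30],[0,0,0,0,0.05,0,30],[0,0,0,0,0.07,0,30],[0,0,0,0,0.09,0,30]],
  ],
)

```text
t: 11.05
tool_pos: [0.5153, 0.0836, 0.0046]
tool_rot: [0.001, 0.709, 0.705, -0.001]
contact_force: [-0.3, -3.8, 4.3]
opening: 0.413
grip_force: 40.0
```

```bash
python3 - <<'E'
from h import *
a=bot.grab_frame('top')[80:280,230:430,::-1];b=bot.grab_frame('side')[80:280,220:420,::-1]
cv2.imwrite('pics/c6.png',np.hstack([cv2.resize(i,(400,400),interpolation=cv2.INTER_CUBIC) for i in(a,b)]))
E
```

```text
(no output)
```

View pics/c6.png

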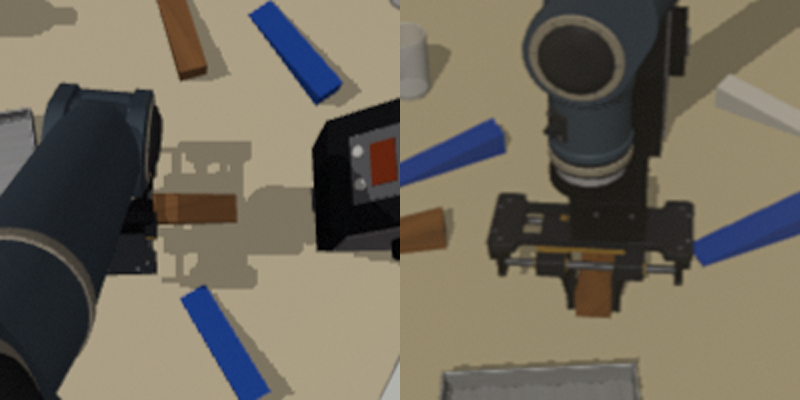

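The wedge is fully out and held, there is clear counter between it and the refractometer, and the spare at (180,40) in the crop is untouched. Lifting it and carrying it to the tray, whose centre is (0.534, 0.3115) with a yaw of about +6°.

Call:
servo_tool(
  deltas=[
    [[0,0,0,0,0,0.02,30],[0,0,0,0,0,0.05,30],[0,0,0,0,0,0.08,30],[0,0,0,0,0,0.08,30],[0,0,0,0,0,0.08,30]],
  ],
)

```text
t: 11.65
tool_pos: [0.5147, 0.0849, 0.0843]
tool_rot: [-0.0, 0.708, 0.706, -0.0]
contact_force: [-0.4, -0.3, -0.8]
opening: 0.411
grip_force: 40.0
```

Call:
servo_tool(
  deltas=[
    [[0,0,1,0.002,0.03,0,30],[0,0,2,0.004,0.07,0,30],[0,0,3,0.006,0.11,0,30],[0,0,4,0.008,0.15,0,30],[0,0,5,0.01,0.18,0,30]],
  ],
)

```text
t: 12.15
tool_pos: [0.5235, 0.2674, 0.0823]
tool_rot: [-0.001, 0.675, 0.737, -0.002]
contact_force: [-0.2, -0.3, -0.9]
opening: 0.408
grip_force: 40.0
```

Call:
servo_tool(
  deltas=[
    [[0,0,1,0.002,0.03,0,30],[0,0,1,0.002,0.06,0,30],[0,0,1,0.002,0.09,0,30],[0,0,1,0.002,0.104,0,30],[0,0,1,0.002,0.104,0,30]],
  ],
)

```text
t: 12.65
tool_pos: [0.5257, 0.3708, 0.0826]
tool_rot: [-0.0, 0.668, 0.744, -0.001]
contact_force: [0.3, -0.6, -0.5]
opening: 0.411
grip_force: 40.0
```

```bash
python3 - <<'E'
from h import *
a=bot.grab_frame('top')[110:260,110:310,::-1];b=bot.grab_frame('side')[200:400,180:400,::-1]
cv2.imwrite('pics/c7.png',np.hstack([cv2.resize(a,(400,300),interpolation=cv2.INTER_CUBIC),cv2.resize(b,(330,300),interpolation=cv2.INTER_CUBIC)]))
E
```

```text
(no output)
```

View pics/c7.png

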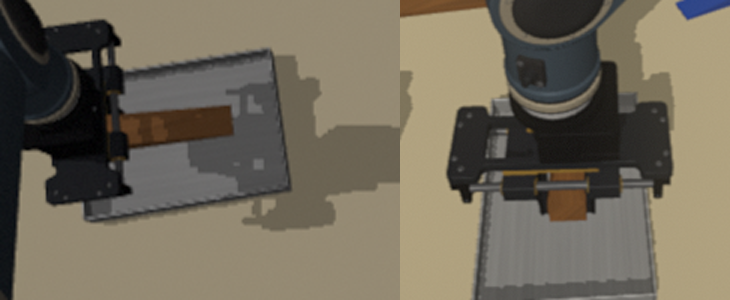

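The wedge hangs level over the tray, aligned with it and inside its walls. Lowering.

Call:
servo_tool(
  deltas=[
    [[0,0,0,0,0,-0.025,30],[0,0,0,0,0,-0.05,30],[0,0,0,0,0,-0.065,30],[0,0,0,0,0,-0.07,30],[0,0,0,0,0,-0.07,30]],
  ],
)

```text
t: 13.25
tool_pos: [0.5274, 0.3679, 0.0142]
tool_rot: [0.0, 0.67, 0.742, -0.001]
contact_force: [0.4, 0.5, -0.2]
opening: 0.41
grip_force: 40.0
```

Call:
servo_tool(
  deltas=[
    [[0,0,0,0,0,-0.002,30],[0,0,0,0,0,-0.004,30],[0,0,0,0,0,-0.004,30],[0,0,0,0,0,-0.004,30],[0,0,0,0,0,-0.004,30]],
  ],
)

```text
t: 13.75
tool_pos: [0.5274, 0.3693, 0.0109]
tool_rot: [0.0, 0.669, 0.743, 0.0]
contact_force: [0.9, 0.1, -1.0]
opening: 0.411
grip_force: 40.0
```

Still about 3 mm to go.

Call:
servo_tool(
  deltas=[
    [[0,0,0,0,0,-0.001,30],[0,0,0,0,0,-0.002,30],[0,0,0,0,0,-0.0028,30],[0,0,0,0,0,-0.0028,30],[0,0,0,0,0,-0.0028,30]],
  ],
)

```text
t: 14.25
tool_pos: [0.5273, 0.3692, 0.0077]
tool_rot: [0.0, 0.669, 0.743, 0.0]
contact_force: [0.3, 0.6, -0.8]
opening: 0.409
grip_force: 40.0
```

Call:
servo_tool(
  deltas=[
    [[0,0,0,0,0,0,60],[0,0,0,0,0,0,80],[0,0,0,0,0,0,80],[0,0,0,0,0,0,80],[0,0,0,0,0,0,80]],
  ],
)

```text
t: 14.75
tool_pos: [0.5273, 0.3691, 0.0078]
tool_rot: [0.0, 0.669, 0.743, 0.0]
contact_force: [0.7, 0.6, 0.4]
opening: 0.756
grip_force: 0.0
```

Call:
servo_tool(
  deltas=[
    [[0,0,0,0,0,0.02,80],[0,0,0,0,0,0.05,80],[0,0,0,0,0,0.09,80],[0,0,0,0,0,0.13,80],[0,0,0,0,0.04,0.15,80]],
  ],
)

```text
t: 15.25
tool_pos: [0.5313, 0.4033, 0.1625]
tool_rot: [0.002, 0.673, 0.74, 0.002]
contact_force: [2.0, 0.1, 0.3]
opening: 0.798
grip_force: 0.0
```

Call:
servo_tool(
  deltas=[
    [[0,0,0,0,0.04,0,80],[0,0,0,0,0.08,0,80],[0,0,0,0,0.12,0,80],[0,0,0,0,0.15,0,80],[0,0,0,0,0.15,0,80]],
  ],
)

```text
t: 15.75
tool_pos: [0.5242, 0.5652, 0.1565]
tool_rot: [-0.001, 0.667, 0.745, 0.001]
contact_force: [0.0, -0.4, -0.6]
opening: 0.801
grip_force: 0.0
```

```bash
python3 - <<'E'
from h import *
a=bot.grab_frame('top')[50:280,110:540,::-1];b=bot.grab_frame('side')[60:400,180:440,::-1]
cv2.imwrite('pics/c8.png',np.hstack([cv2.resize(a,(520,278),interpolation=cv2.INTER_CUBIC),cv2.resize(b,(213,278),interpolation=cv2.INTER_CUBIC)]))
E
```

```text
(no output)
```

View pics/c8.png

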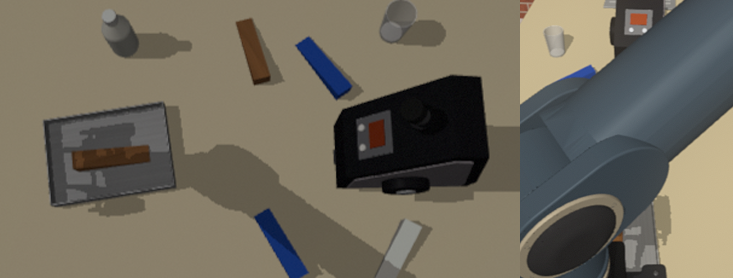

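The wedge lies flat in the tray (crop pixels 72–150, 157), the refractometer is down on its own foot, the spare is unmoved, and the arm is clear of everything.

```bash
python3 -c "
from rig import bot
print(bot.hand_in())"
```

```text
the job is handed in; nothing more can be done
None
```

I rocked the jammed wedge away, towards and away (then once more each way for margin), slid it out and laid it flat in the tray; the refractometer looks down on its own foot, the spare is untouched, and the job is handed in, though the hand-in gave no verdict.

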